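# Lid the four ceramic pots

## Task

Put the four white handled lids on the four white pots, each on the pot of its own shape and size (small round, large round, square, oblong), set down gently so that it sits squared up and fully down in the mouth. Leave the pots standing where they are, and do not disturb the terracotta cup and dish, which get no lid.

Things in the scene. Friction and masses are not known exactly. Their poses are not given: they have to be found in the camera images.
- lid_small_handle (a point): The small round lid, 130 g: white ceramic plate 64 mm in diameter, 6 mm thick; under it a flange 36 mm in diameter, 8 mm deep, that it lies on; in its middle a dark wooden handle, a round post 18 mm in diameter, 36 mm tall. The point is on the handle's axis, 12 mm below its top, 24 mm above the plate's top, 38 mm above the flange's underside; z up.
- lid_large_handle (a point): The large round lid, 130 g: white ceramic plate 98 mm in diameter, 6 mm thick; under it a flange 70 mm in diameter, 8 mm deep, that it lies on; in its middle a dark wooden handle, a round post 18 mm in diameter, 36 mm tall. The point is on the handle's axis, 12 mm below its top, 24 mm above the plate's top, 38 mm above the flange's underside; z up.
- lid_square_handle (a point): The square lid, 130 g: white ceramic plate 80 x 80 mm, 6 mm thick; under it a flange 52 x 52 mm, 8 mm deep, that it lies on; in its middle a dark wooden handle, a bar 40 mm long (along the lid's x), 14 mm thick (y), 36 mm tall. The point is on the handle's axis, 12 mm below its top, 24 mm above the plate's top, 38 mm above the flange's underside; z up.
- lid_oblong_handle (a point): The oblong lid, 130 g: white ceramic plate 112 mm (its x) x 66 mm (its y), 6 mm thick; under it a flange 84 x 38 mm, 8 mm deep, that it lies on; in its middle a dark wooden handle, a bar 40 mm long (along the lid's x), 14 mm thick (y), 36 mm tall. The point is on the handle's axis, 12 mm below its top, 24 mm above the plate's top, 38 mm above the flange's underside; z up.
- pot_small: The small round pot: open white ceramic pot, 64 mm in diameter outside at the rim (it tapers a little towards the foot), 48 mm tall, walls 6 mm, mouth 52 mm in diameter, loose on the table, about 0.35 kg. Origin at the centre of its underside, z up. With its lid seated, the lid's listed point is 78 mm above this origin.
- pot_large: The large round pot: open white ceramic pot, 98 mm in diameter outside at the rim (it tapers a little towards the foot), 44 mm tall, walls 6 mm, mouth 86 mm in diameter, loose on the table, about 0.45 kg. Origin at the centre of its underside, z up. With its lid seated, the lid's listed point is 74 mm above this origin.
- pot_square: The square pot: open white ceramic pot, 80 x 80 mm outside at the rim, 50 mm tall, walls 6 mm, mouth 68 x 68 mm, loose on the table, about 0.45 kg. Origin at the centre of its underside, z up. With its lid seated, the lid's listed point is 80 mm above this origin.
- pot_oblong: The oblong pot: open white ceramic pot, 112 mm (its x) x 66 mm (its y) outside at the rim, 40 mm tall, walls 6 mm, mouth 100 x 54 mm, loose on the table, about 0.45 kg. Origin at the centre of its underside, z up. With its lid seated, the lid's listed point is 70 mm above this origin.
- cup: Terracotta tea cup without handle, 60 mm across, 45 mm tall, no lid belongs to it; stays where it is. Origin at the centre of its underside.
- dish: Flat round terracotta dish, 80 mm across, 16 mm tall, not a lid (no handle); stays where it is. Origin at the centre of its underside.
Not all that is in view belongs to the job. Leave any purple or yellow look-alike of the part that bears lid_small_handle alone.

How it is judged:
At the end, for the whole second after the job is handed in: Every lid sits in its own pot: centred within 12 mm, fully down in the mouth (height within -6/+4 mm), lid and pot tilted under 0.1 rad, the square and oblong lids turned within 0.3 rad of their pots, released and at rest (horizontal distance between lid_small_handle and pot_small below 0.012 m and z of lid_small_handle in the frame of pot_small between 0.072 and 0.082 m and angle between each of lid_small_handle, pot_small, lid_large_handle, pot_large, lid_square_handle, pot_square, lid_oblong_handle, pot_oblong's own z axis and vertical below 0.1 rad and linear speed of each of lid_small, lid_large, lid_square, lid_oblong below 0.02 m/s and contact force between each of lid_small, lid_large, lid_square, lid_oblong and the fingers below 0.1 N and horizontal distance between lid_large_handle and pot_large below 0.012 m and z of lid_large_handle in the frame of pot_large between 0.068 and 0.078 m and horizontal distance between lid_square_handle and pot_square below 0.012 m and z of lid_square_handle in the frame of pot_square between 0.074 and 0.084 m and (angle between the x axis of lid_square_handle and the x axis of pot_square, either way round below 0.3 rad or angle between the x axis of lid_square_handle and the y axis of pot_square, either way round below 0.3 rad) and horizontal distance between lid_oblong_handle and pot_oblong below 0.012 m and z of lid_oblong_handle in the frame of pot_oblong between 0.064 and 0.074 m and angle between the x axis of lid_oblong_handle and the x axis of pot_oblong, either way round below 0.3 rad); the robot touches nothing.
It fails at once if a lid is let go more than about 5 cm above its pot ((height (world z) of lid_small_handle above 0.125 m and contact force between lid_small and the fingers below 0.05 N) or (height (world z) of lid_large_handle above 0.125 m and contact force between lid_large and the fingers below 0.05 N) or (height (world z) of lid_square_handle above 0.125 m and contact force between lid_square and the fingers below 0.05 N) or (height (world z) of lid_oblong_handle above 0.125 m and contact force between lid_oblong and the fingers below 0.05 N)).
It fails at once if a pot is shoved more than 40 mm from where it stood (distance of any of pot_small, pot_large, pot_square, pot_oblong from where it was at the start of the episode above 0.04 m).
It fails at once if the cup or the dish is moved more than 40 mm (distance of any of cup, dish from where it was at the start of the episode above 0.04 m).
It also fails if it takes over 115 s, if anything falls off the work surface, if the arm or the gripper's body presses on something with over 40 N, if the wrist force passes 120 N, or if a joint passes its speed limit or range.

## Robot

A 6-joint arm with a two-finger parallel gripper is mounted at the origin on the work surface. World frame = base frame: x ahead of the robot, y to its left, z up, the work surface at z = 0. Lengths are in m, angles in rad, forces in N, time in s.
With the tool pointing down it reaches from about 0.275 to 0.825 m from the base axis. Payload 4.9 kg.
Tool frame: the origin (TCP) lies midway between the tips of the shut fingers; the grasp point (between the pads) lies 19 mm behind it (grip_point_offset is the distance from the TCP to the grasp point, in m); z points along the fingers, x is the direction in which the jaws open and shut, and the axes are right-handed (so a half turn about z gives the same grasp; the last joint's range is limited). The gripper opens to 85 mm and grips with 20 to 120 N. Pads are 22 mm wide; open, the fingers measure 114 mm over their backs; the gripper's body (76 mm by 85 mm) begins 54 mm behind the grasp point. The pads swing forward as they close: fully open they stand 13 mm farther back than shut.
Start: joints at [-1.372, 0.326, -0.193, 1.052, 0, 1.437], TCP at [0.18, -0.52, 0.231] pointing down, gripper open.
Joint ranges: [-2.65, 2.65], [-0.97, 1.79], [-1.3, 1.35], [-1.93, 2.1], [-1.47, 1.37], [-3.14, 3.14]. Speed limits (rad/s): [2.57, 2.57, 3.14, 3.14, 3.14, 3.14].

## Interface

Orientations are given as a rotation vector (axis times angle).
In Python, from cell import * gives the robot as it stands. Calls block until the motion is done:
- movep(position, orientation): joint-space move of the TCP to a pose.
- move_l(position, velocity=0.15, rot=None, until_force=None): straight line of the TCP; rot=None keeps the orientation; velocity is the mean speed in m/s. With until_force (N) it stops when the force on the tool has changed by that much, and returns True; else False.
- set_joints(angles): joint-space move.
- let_go() and grab(newtons=None): open the fingers fully, or close them until they stop; newtons is the grip in N (None keeps the last).
- sleep(seconds).
- ik(position, orientation): joint angles nearest the present ones, or None.
- get_state(): the state.
- grab_frame(name): name is "scene" or "top"; returns a dict with "img" (480x640x3 uint8, red, green, blue), "fx", "fy", "cx", "cy" (pixels), "cam_to_world" (4x4, takes a point from camera to world coordinates). Camera axes: x right, y down, z forward; pixel columns grow to the right and rows downward; lengths in m; the calibration is good to about 2 mm. A picture is of the moment at which its call begins. There is no depth.
A pose or a line that the arm cannot do raises MotionError and nothing moves.
- sign_off(): hands the job in, once; it reports no verdict.
Trained networks look in the newest picture that a camera, given by its name, has taken for a name from the list of things; names that differ only in an ending like _2 or _b are one class to them, and where a whole thing is asked for, a point or a joint stands for the part that bears it (a point fixed in the world has none). Each returns a list of dicts, best first, with "score" (0 to 1); they miss things now and then, are a little off and sometimes report something else, mostly with a low value. They report only what shows in the picture. A call takes as long as a camera call. They do not tell look-alikes from the thing itself.
- spot_in(camera, name): "centre" ([column, row] in pixels, amid what is visible of it).
- silhouettes(camera, name): "mask" (480x640 bool, what is visible of it) and "centre" ([column, row] in pixels, amid what is visible of it).
- tip_of(camera, name): "centre" ([column, row] in pixels: a listed point, or the origin of a listed thing).
The state is a dict: "clock": time; "q": joint angles; "joint_velocities": joint speeds; "tau": joint torques, N m; "position": TCP position; "eef_rot": TCP orientation; "contact_force": force on the tool from outside, world axes, zero at the start; "wrist_torque": the same for the moment, N m; "finger_gap": opening from 0.0 (shut) to 1.0 (fully open).
Only numpy, scipy, OpenCV 4.12 (cv2) and the standard library are available. Lean on these libraries where they do the work, as an engineer would, in place of code of your own. Each camera call takes 0.05 s, during which the arm holds its last target.

## Working session

There is one attempt and no reset: what is moved stays moved. The work goes in short steps, each a Python script; the robot and the scene stay as the last script left them, time stands still between calls to the robot, and variables do not carry over. Pictures are saved under pics/ and viewed, and the job is handed in when it is done.

```bash
ls; mkdir -p pics
python3 - <<'E'
from cell import *
import cv2,numpy as np
s=get_state();print(s['clock'],s['position'],s['eef_rot'],s['finger_gap'])
for n in ['scene','top']:
    f=grab_frame(n);cv2.imwrite(f'pics/{n}0.png',f['img'][:,:,::-1]);print(n,f['fx'],f['fy'],f['cx'],f['cy'],np.round(f['cam_to_world'],4).tolist())
E
```

```text
pics
0.0 [ 0.17957911 -0.51924415  0.23051235] [-2.55776704e+00  1.82210196e+00  1.95982189e-03] 1.0004353997784452
scene 537.7231774591473 537.7231774591473 314.4513022796479 240.090260678609 [[-0.4895, 0.7577, -0.4316, 0.9863], [0.8719, 0.4176, -0.2558, 0.3219], [-0.0136, -0.5016, -0.865, 1.1118], [0.0, 0.0, 0.0, 1.0]]
top 489.4519504138414 489.4519504138414 323.3820955766454 230.66406819855968 [[-0.0108, -0.9912, 0.1321, 0.3477], [-0.9996, 0.0074, -0.0259, 0.0117], [0.0247, -0.1323, -0.9909, 0.969], [0.0, 0.0, 0.0, 1.0]]
```

View pics/scene0.png

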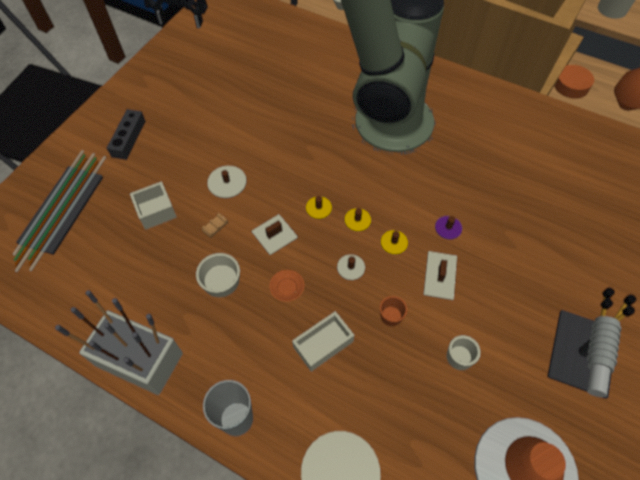

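View pics/top0.png

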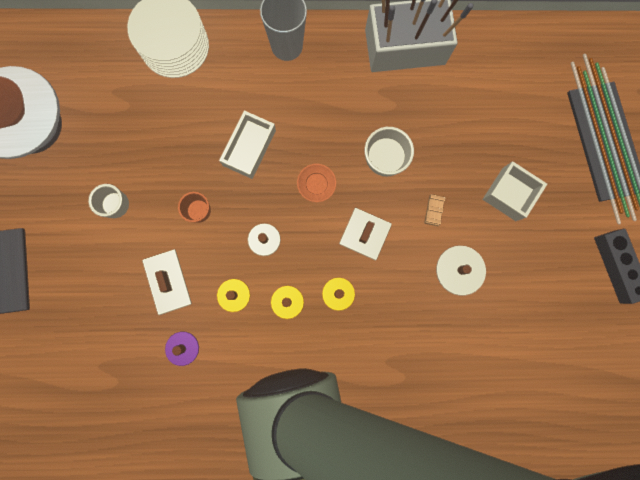

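Top view: the white lids are small (264,239), square (366,233), large (461,270) and oblong (166,282). The pots are small (108,201), large (389,150), square (515,190) and oblong (248,143). The candidates for lid_small are white at (264,239), yellow at (233,295), (287,302) and (338,294), and purple at (182,348). The white one fits, since the text says white and rules out yellow and purple. I'll confirm it in a crop and measure from both views.

```bash
cat > h.py <<'E'
from cell import *
import cv2,numpy as np
LIDS=['lid_small_handle','lid_large_handle','lid_square_handle','lid_oblong_handle']
POTS=['pot_small','pot_large','pot_square','pot_oblong']
def ray(f,p):
    T=np.array(f['cam_to_world']);d=T[:3,:3]@np.array([(p[0]-f['cx'])/f['fx'],(p[1]-f['cy'])/f['fy'],1.]);return T[:3,3],d/np.linalg.norm(d)
def plane(f,p,z):
    o,d=ray(f,p);return o+d*(z-o[2])/d[2]
def tri(f1,p1,f2,p2):
    (a,u),(b,v)=ray(f1,p1),ray(f2,p2)
    st=np.linalg.lstsq(np.c_[u,-v],b-a,rcond=None)[0]
    A,B=a+u*st[0],b+v*st[1];return (A+B)/2,np.linalg.norm(A-B)
def proj(f,P):
    c=np.linalg.inv(np.array(f['cam_to_world']))@np.r_[P,1];return np.array([f['fx']*c[0]/c[2]+f['cx'],f['fy']*c[1]/c[2]+f['cy']])
E
python3 - <<'E'
from h import *
F={n:grab_frame(n) for n in ['scene','top']}
im=F['top']['img'][:,:,::-1][200:370,140:350];cv2.imwrite('pics/crop1.png',cv2.resize(im,None,fx=3.5,fy=3.5,interpolation=cv2.INTER_CUBIC))
for n in LIDS+POTS+['cup','dish']:
    R={}
    for c in F:
        R[c]=[(np.round(d['centre'],1),round(d['score'],2)) for d in tip_of(c,n)[:5]]
    print(n)
    for a in R['top']:
        for b in R['scene']:
            P,e=tri(F['top'],a[0],F['scene'],b[0])
            if e<0.012: print('  ',a,b,np.round(P,4),round(e,4))
    for c in F: print('  sil',c,[(np.round(d['centre'],1).tolist(),round(d['score'],2),int(d['mask'].sum())) for d in silhouettes(c,n)[:4]])
E
```

```text
lid_small_handle
   (array([285. , 299.7]), 0.78) (array([356.4, 211. ]), 0.76) [0.3423 0.0585 0.0554] 0.0034
   (array([174.7, 349.7]), 0.74) (array([448.3, 224.2]), 0.55) [0.2541 0.2614 0.0316] 0.0102
   (array([262.5, 237. ]), 0.6) (array([351.4, 262.1]), 0.87) [0.4602 0.1045 0.0372] 0.0014
   (array([262.5, 237. ]), 0.6) (array([356.4, 211. ]), 0.76) [0.4379 0.0911 0.2078] 0.0091
   (array([336. , 293.3]), 0.59) (array([320.1, 201.9]), 0.68) [ 0.3523 -0.0352  0.0397] 0.0001
  sil scene [([396.0, 239.8], 0.96, 485), ([321.3, 208.7], 0.93, 445), ([448.8, 230.7], 0.91, 475), ([355.2, 217.7], 0.88, 476)]
  sil top [([229.4, 294.6], 0.97, 894), ([286.3, 300.5], 0.9, 824), ([337.6, 293.3], 0.75, 884), ([263.9, 239.9], 0.7, 818)]
lid_large_handle
   (array([464.3, 266.9]), 0.65) (array([227.6, 176.6]), 0.97) [ 0.3981 -0.2767  0.041 ] 0.0083
  sil scene [([227.7, 185.5], 0.66, 932)]
  sil top [([459.2, 267.4], 0.69, 1904)]
lid_square_handle
   (array([368.6, 231.4]), 0.69) (array([273.5, 227.6]), 0.59) [ 0.4687 -0.0976  0.0395] 0.004
  sil scene [([273.6, 233.2], 0.56, 950)]
  sil top [(
[... 487 characters left out ...]
, 0.72, 1982)]
pot_square
   (array([510.3, 194.3]), 0.89) (array([154.6, 209.7]), 0.69) [ 0.5483 -0.3946  0.0032] 0.0011
  sil scene [([151.5, 204.5], 0.58, 1241)]
  sil top []
pot_oblong
   (array([249.2, 146.8]), 0.81) (array([325.2, 345.8]), 0.95) [ 0.6496  0.1386 -0.002 ] 0.006
  sil scene [([324.1, 342.9], 0.59, 1968)]
  sil top []
cup
   (array([197.3, 209. ]), 0.85) (array([392.6, 317. ]), 0.61) [0.5212 0.2385 0.0028] 0.0032
  sil scene [([395.9, 311.1], 0.56, 632)]
  sil top [([193.6, 208.6], 0.56, 818)]
dish
   (array([315. , 186.9]), 0.9) (array([288.4, 288.5]), 0.83) [ 0.5681  0.0018 -0.0074] 0.001
  sil scene [([289.2, 286.7], 0.73, 836)]
  sil top [([313.7, 182.9], 0.79, 1176)]
```

View pics/crop1.png

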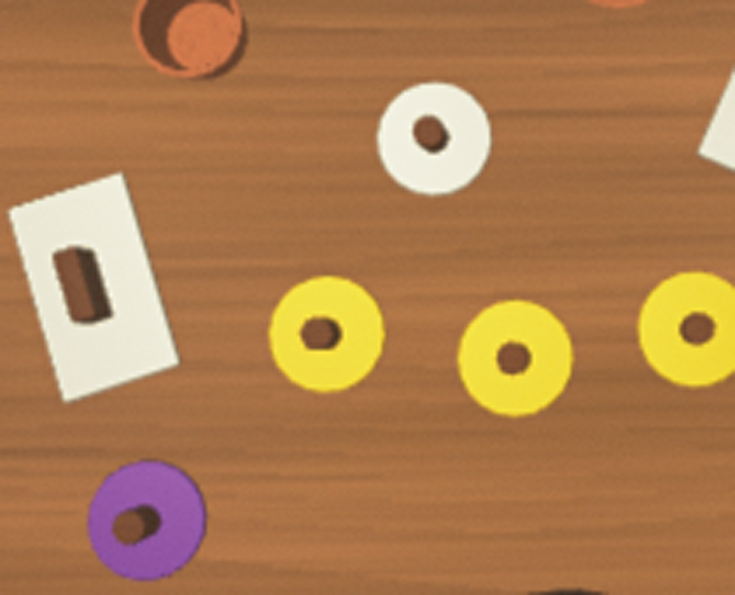

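The crop confirms it: the only white round small lid is at top (264,239), with yellow and purple ones below it. Next I'll do a precise two-view model fit (x, y, z, yaw) on colour masks.

```bash
cat > fit.py <<'E'
from h import *
from scipy.optimize import minimize
t=np.linspace(0,2*np.pi,48,endpoint=False)
circ=lambda d:np.c_[np.cos(t),np.sin(t)]*d/2
rect=lambda a,b:np.array([[a,b],[-a,b],[-a,-b],[a,-b]])/2
# name: top outline, height(top plane z), thickness of silhouette body below top
M={'lid_small_handle':(circ(.064),.006),'lid_large_handle':(circ(.098),.006),'lid_square_handle':(rect(.08,.08),.006),'lid_oblong_handle':(rect(.112,.066),.006),
'pot_small':(circ(.064),.048),'pot_large':(circ(.098),.044),'pot_square':(rect(.08,.08),.05),'pot_oblong':(rect(.112,.066),.04)}
TOPZ={n:.014 for n in LIDS};TOPZ.update(pot_small=.048,pot_large=.044,pot_square=.05,pot_oblong=.04)
S=4
def mask_at(f,P,r=60):
    u,v=proj(f,P).astype(int);x0,y0=max(u-r,0),max(v-r,0)
    im=f['img'][y0:v+r,x0:u+r]
    hsv=cv2.cvtColor(im,cv2.COLOR_RGB2HSV)
    m=(hsv[...,1]<75).astype(np.uint8)
    m=cv2.morphologyEx(m,cv2.MORPH_OPEN,np.ones((2,2),np.uint8))
    n,l,st,ce=cv2.connectedComponentsWithStats(m)
    # biggest component near the centre
    best=max(range(1,n),key=lambda k:st[k,4]-30*np.linalg.norm(ce[k]-[u-x0,v-y0]))
    m=(l==best).astype(np.uint8)
    hull=cv2.convexHull(cv2.findContours(m,cv2.RETR_EXTERNAL,cv2.CHAIN_APPROX_NONE)[0][0])
    m2=np.zeros_like(m);cv2.fillConvexPoly(m2,hull,1)
    return m2,(x0,y0),int(m.sum())
def render(f,name,p,shape,off):
    o,h=M[name];x,y,z,a=p;c,s=np.cos(a),np.sin(a)
    xy=o@np.array([[c,s],[-s,c]])+[x,y]
    pt=[np.r_[q,z] for q in xy]
    k=.93 if name in('pot_small','pot_large') else 1
    pb=[np.r_[(q-[x,y])*k+[x,y],z-h] for q in xy]
    uv=np.array([proj(f,q) for q in pt+pb])-off
    uv=(uv+.5)*S-.5
    H=cv2.convexHull(uv.astype(np.float32))
    im=np.zeros((shape[0]*S,shape[1]*S),np.uint8)
    cv2.fillConvexPoly(im,np.round(H*16).astype(np.int32),1,shift=4);return im
def fit(F,name,x,y,yaws,z0=None,fixz=False):
    z0=TOPZ[name] if z0 is None else z0
    D={c:mask_at(f,[x,y,z0]) for c,f in F.items()}
    B={c:cv2.resize(D[c][0],None,fx=S,fy=S,interpolation=cv2.INTER_NEAREST) for c in D}
    def cost(p):
        p=[p[0],p[1],z0 if fixz else p[2],p[3]];J=0
        for c in F:
            r=render(F[c],name,p,D[c][0].shape,D[c][1]);i=(r&B[c]).sum();u=(r|B[c]).sum();J+=1-i/u
        return J
    best=None
    for a in yaws:
        p=np.array([x,y,z0,a]);sim=np.array([p]+[p+d for d in np.diag([.01,.01,.01,.2])])
        r=minimize(cost,p,method='Nelder-Mead',options=dict(initial_simplex=sim,xatol=1e-4,fatol=1e-4,maxiter=200))
        if best is None or r.fun<best.fun:best=r
    return best.x,best.fun,D
G={'lid_small_handle':(.46,.104,[0]),'lid_large_handle':(.398,-.277,[0]),'lid_square_handle':(.469,-.098,[0,.4,.8,1.2]),'lid_oblong_handle':(.381,.287,[0,.4,.8,1.2,1.6,2,2.4,2.8]),
'pot_small':(.533,.397,[0]),'pot_large':None,'pot_square':(.548,-.395,[0,.4,.8,1.2]),'pot_oblong':(.65,.139,[0,.4,.8,1.2,1.6,2,2.4,2.8])}
E
cat > run1.py <<'E'
from fit import *
import json
F={n:grab_frame(n) for n in ['scene','top']}
G['pot_large']=(*plane(F['top'],[389,150],.044)[:2],[0])
out={};V={c:F[c]['img'][:,:,::-1].copy() for c in F}
for n,(x,y,ya) in G.items():
    p,J,D=fit(F,n,x,y,ya);single={}
    q=[fit({c:F[c]},n,p[0],p[1],[p[3]],fixz=True)[0] for c in F]
    out[n]=p.tolist();print(n,np.round(p,4),'J',round(J,3),'topz exp',TOPZ[n],'scene-only',np.round(q[0][[0,1,3]],4),'top-only',np.round(q[1][[0,1,3]],4))
    for c in F:
        r=render(F[c],n,p,D[c][0].shape,D[c][1]);r=cv2.resize(r,D[c][0].shape[::-1],interpolation=cv2.INTER_AREA)
        for k,col in((r,(0,0,255)),(D[c][0],(0,255,0))):
            cv2.drawContours(V[c],cv2.findContours(k,0,1)[0],-1,col,1,offset=tuple(int(v) for v in D[c][1]))
json.dump(out,open('poses.json','w'))
cv2.imwrite('pics/fit_top.png',cv2.resize(V['top'][80:340,60:580],(780,390),interpolation=cv2.INTER_CUBIC))
cv2.imwrite('pics/fit_scene.png',cv2.resize(V['scene'][130:390,110:510],(800,520),interpolation=cv2.INTER_CUBIC))
E
python3 run1.py
```

```text
lid_small_handle [0.457  0.1046 0.0075 0.1573] J 0.138 topz exp 0.014 scene-only [0.4595 0.1068 0.0468] top-only [0.4571 0.1023 0.0601]
lid_large_handle [ 0.393  -0.2852  0.0082  0.2349] J 0.115 topz exp 0.014 scene-only [ 0.3954 -0.2794  0.3425] top-only [ 0.3936 -0.2846  0.2605]
lid_square_handle [ 0.4677 -0.0969  0.0082  1.1424] J 0.122 topz exp 0.014 scene-only [ 0.4695 -0.0926  1.1485] top-only [ 0.4675 -0.0978  1.1408]
lid_oblong_handle [0.3761 0.2924 0.0066 0.3165] J 0.098 topz exp 0.014 scene-only [0.3793 0.2938 0.3106] top-only [0.3765 0.2893 0.3152]
pot_small [0.5322 0.4035 0.0431 0.0962] J 0.179 topz exp 0.048 scene-only [0.532  0.4044 0.0861] top-only [0.5314 0.3995 0.3726]
pot_large [ 0.6274 -0.1444  0.0426  0.046 ] J 0.157 topz exp 0.044 scene-only [ 0.6286 -0.1414  0.1443] top-only [ 0.6281 -0.1447  0.0055]
pot_square [ 0.5474 -0.3944  0.0463  0.9569] J 0.11 topz exp 0.05 scene-only [ 0.5489 -0.3897  0.9563] top-only [ 0.5477 -0.3947  0.9633]
pot_oblong [0.6475 0.1358 0.0344 2.7002] J 0.086 topz exp 0.04 scene-only [0.6478 0.138  2.7025] top-only [0.647  0.1338 2.7068]
```

View pics/fit_top.png

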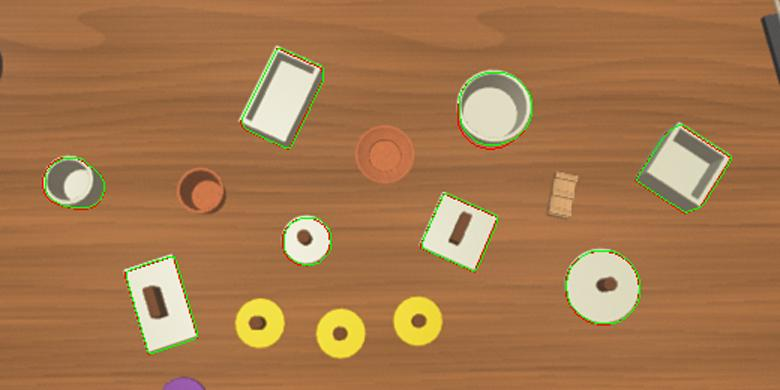

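View pics/fit_scene.png

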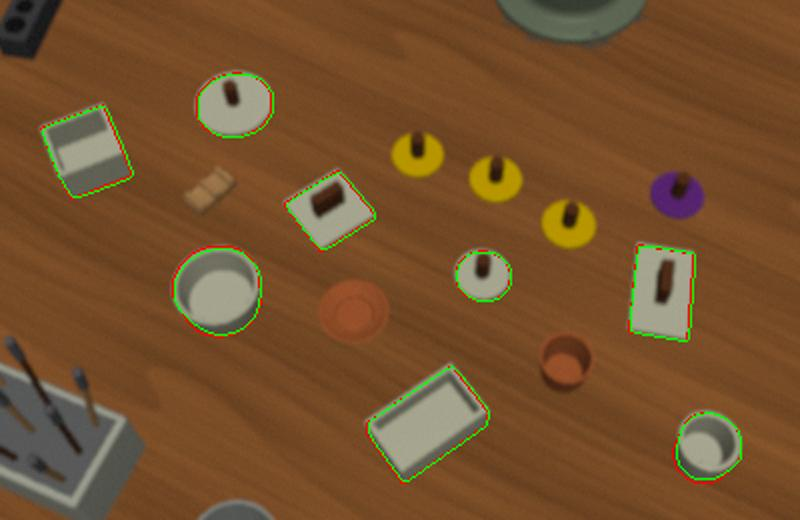

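There's a bug: my 2x2 morphological open shifts the masks by 1 px. I'll fix it and refit.

```bash
sed -i 's/np.ones((2,2),np.uint8)/np.ones((3,3),np.uint8)/' fit.py; python3 run1.py
```

```text
lid_small_handle [0.459  0.1038 0.0143 0.0814] J 0.084 topz exp 0.014 scene-only [0.4584 0.1036 0.2169] top-only [ 0.4591  0.1039 -0.0363]
lid_large_handle [ 0.3952 -0.2823  0.016   0.2356] J 0.07 topz exp 0.014 scene-only [ 0.3939 -0.2834  0.1825] top-only [ 0.3956 -0.2828  0.1319]
lid_square_handle [ 0.4693 -0.0956  0.0161  1.1406] J 0.066 topz exp 0.014 scene-only [ 0.4682 -0.0963  1.1417] top-only [ 0.4696 -0.096   1.1455]
lid_oblong_handle [0.3783 0.2909 0.0146 0.3129] J 0.055 topz exp 0.014 scene-only [0.3778 0.2909 0.3128] top-only [0.3784 0.2913 0.3142]
pot_small [0.533  0.4013 0.0477 0.0645] J 0.185 topz exp 0.048 scene-only [0.5319 0.4014 0.1936] top-only [0.533  0.4015 0.0809]
pot_large [ 0.6292 -0.1429  0.0449  0.1316] J 0.16 topz exp 0.044 scene-only [ 0.6274 -0.1456  0.2767] top-only [ 0.6302 -0.1428  0.28  ]
pot_square [ 0.5488 -0.3915  0.0532  0.9631] J 0.06 topz exp 0.05 scene-only [ 0.5475 -0.3935  0.9464] top-only [ 0.5495 -0.3928  0.9682]
pot_oblong [0.6479 0.1355 0.043  2.7   ] J 0.049 topz exp 0.04 scene-only [0.6467 0.1351 2.7019] top-only [0.6489 0.1357 2.7045]
```

Both views agree to about 2 mm. The measured lid plate tops (14–16 mm) and pot rims (48, 45, 53 and 43 mm) match the text, so every lid is lying on the table. I'll start with the large lid.

```bash
cat > act.py <<'E'
from h import *
import json
from scipy.spatial.transform import Rotation as R
P=json.load(open('poses.json'))
def rv(phi):
    c,s=np.cos(phi),np.sin(phi);return R.from_matrix(np.array([[c,s,0],[s,-c,0],[0,0,-1]])).as_rotvec()
ZG=.021;ZT=ZG+.102   # TCP height at grasp; while carrying (listed point at .140)
SEAT=dict(small=.040,large=.036,square=.042,oblong=.032)
def log(t):
    s=get_state();print(t,'t',round(s['clock'],2),np.round(s['position'],4),'gap',round(s['finger_gap'],3),'F',np.round(s['contact_force'],2))
def choose(k,phi,delta):
    best=None
    for a in (phi,phi+np.pi,phi-np.pi):
        l,p=P[f'lid_{k}_handle'],P[f'pot_{k}']
        for z in (ZG,):
            q1=ik([l[0],l[1],ZG],rv(a));q2=ik([p[0],p[1],ZT],rv(a+delta))
        if q1 is None or q2 is None: continue
        c=max(abs(q1[5]),abs(q2[5]))+abs(q2[5]-q1[5])
        if best is None or c<best[0]: best=(c,a,np.round(q1,2),np.round(q2,2))
    print(best);return best[1]
def pick(k,phi):
    l=P[f'lid_{k}_handle']
    movep([l[0],l[1],.12],rv(phi))
    log('above');print(move_l([l[0],l[1],ZG],velocity=.12,until_force=6));log('down')
    grab(50);log('grabbed')
    move_l([l[0],l[1],ZT],velocity=.12);log('lifted')
def carry(k,phi):
    p=P[f'pot_{k}'];move_l([p[0],p[1],ZT],velocity=.18,rot=rv(phi));log('over')
def place(k):
    p=P[f'pot_{k}'];zs=ZG+SEAT[k]
    print(move_l([p[0],p[1],zs+.012],velocity=.1,until_force=6));log('near')
    print(move_l([p[0],p[1],zs-.003],velocity=.03,until_force=4));log('seated?')
def release(k):
    let_go();log('open');s=get_state()['position'];move_l([s[0],s[1],s[2]+.07],velocity=.12);log('away')
def snap(name,c='top',P0=None,r=70):
    f=grab_frame(c);im=f['img'][:,:,::-1]
    if P0 is not None:
        u,v=proj(f,P0).astype(int);x,y=max(u-r,0),max(v-r,0);im=cv2.resize(im[y:v+r,x:u+r],None,fx=4,fy=4,interpolation=cv2.INTER_CUBIC)
    cv2.imwrite(f'pics/{name}.png',im)
E
python3 - <<'E'
from act import *
k='large';a=np.arctan2(-.28,.395)
# jaws along the line free of neighbours: pick any yaw with small wrist turn
phi=choose(k,a+np.pi/2,.0)
pick(k,phi);carry(k,phi)
snap('L_over','scene',[*P['pot_large'][:2],.1])
E
```

```text
(np.float64(0.713937850611444), np.float64(0.9541482658177494), array([-0.77,  0.47, -0.62,  0.49,  0.  , -0.16]), array([-0.34,  0.58, -0.07,  0.92, -0.  ,  0.28]))
above t 3.82 [ 0.3953 -0.283   0.1203] gap 1.003 F [-0.09  0.31 -0.34]
False
down t 4.79 [ 0.3955 -0.2828  0.0215] gap 0.994 F [ 1.17  0.4  -0.24]
grabbed t 5.42 [ 0.3954 -0.2823  0.0214] gap 0.192 F [0.11 1.5  6.28]
lifted t 6.42 [ 0.3946 -0.2818  0.1223] gap 0.189 F [-0.07 -0.01 -2.26]
over t 8.09 [ 0.6285 -0.1433  0.123 ] gap 0.196 F [ 0.15 -0.74 -1.59]
```

View pics/L_over.png

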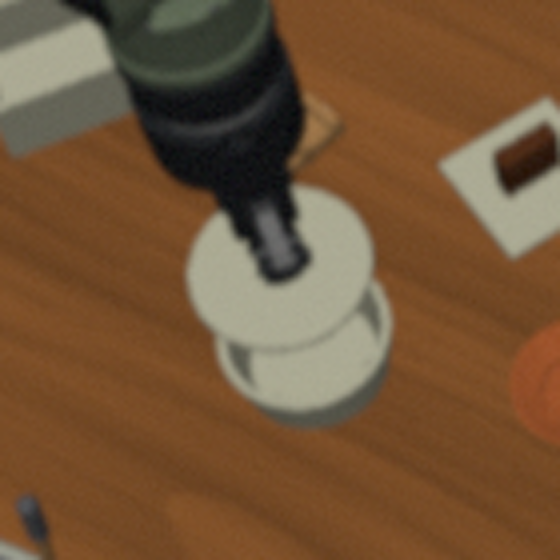

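The lid is held level above the large pot, roughly centred (crop, about (280,265) over (300,340)). Now I'll lower it.

Run:
```python
from act import *
place('large');snap('L_in','scene',[*P['pot_large'][:2],.05])
```

```text
False
near t 8.83 [ 0.6295 -0.143   0.0693] gap 0.193 F [-0.27 -0.13 -0.93]
True
seated? t 9.27 [ 0.6296 -0.143   0.0574] gap 0.193 F [ 0.18 -0.27  4.09]
```

View pics/L_in.png

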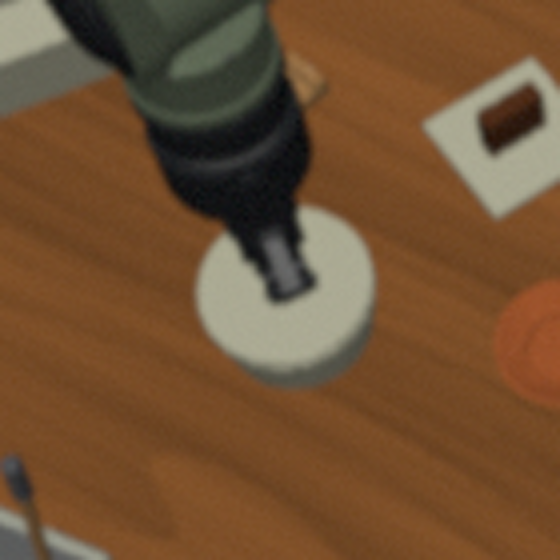

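The contact height (57.4 mm) matches the predicted 57 mm, and the picture shows the lid flush in the mouth. I'll release it and go on with the square lid.

Run:
```python
from act import *
release('large')
k='square';bar=P['lid_square_handle'][3]-np.pi/2;d=(P['pot_square'][3]-np.pi/2)-bar
print(bar,d)
phi=choose(k,bar+np.pi/2,d)
pick(k,phi);carry(k,phi+d)
place(k);snap('S_in','scene',[*P['pot_square'][:2],.05])
```

```text
open t 9.99 [ 0.6286 -0.1427  0.0563] gap 1.001 F [ 0.05  0.86 -0.17]
away t 10.72 [ 0.6282 -0.1425  0.1258] gap 1.0 F [-0.03 -0.23  0.07]
-0.4301482510392012 -0.177575420122294
(np.float64(0.31745840040007645), 1.1406480757556954, array([-0.36,  0.46, -0.63,  0.48,  0.  ,  0.07]), array([-0.73,  0.63,  0.02,  0.96,  0.  , -0.12]))
above t 11.43 [ 0.4696 -0.0958  0.1199] gap 1.0 F [ 0.65 -0.66 -0.97]
False
down t 12.41 [ 0.4699 -0.0958  0.0213] gap 1.001 F [0.82 0.72 0.51]
grabbed t 13.06 [ 0.4695 -0.0956  0.0212] gap 0.153 F [-0.25  0.33  2.57]
lifted t 14.06 [ 0.4686 -0.0954  0.1223] gap 0.153 F [-0.33 -0.57 -1.37]
over t 15.91 [ 0.5486 -0.3908  0.123 ] gap 0.154 F [ 0.83 -0.56 -1.17]
False
near t 16.54 [ 0.549  -0.3915  0.0752] gap 0.16 F [ 0.04 -0.09 -0.76]
True
seated? t 16.98 [ 0.5492 -0.3919  0.0633] gap 0.155 F [0.44 0.09 4.53]
```

View pics/S_in.png

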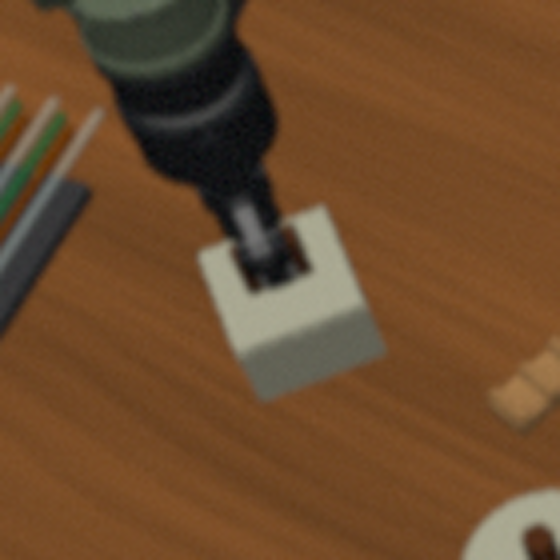

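The square lid is flush and aligned (crop, plate (200–365, 205–355)), with contact at 63.3 mm against 63 mm expected. Next is the oblong lid.

Run:
```python
from act import *
release('square')
k='oblong';bar=P['lid_oblong_handle'][3];d=(P['pot_oblong'][3]-np.pi)-bar
print(bar,d)
phi=choose(k,bar+np.pi/2,d)
pick(k,phi);carry(k,phi+d)
snap('O_over','scene',[*P['pot_oblong'][:2],.09])
place(k);snap('O_in','scene',[*P['pot_oblong'][:2],.05])
```

```text
open t 17.73 [ 0.5485 -0.3912  0.0622] gap 0.999 F [-0.43 -0.25 -0.05]
away t 18.46 [ 0.5481 -0.3909  0.1317] gap 0.999 F [ 0.41  0.05 -0.59]
0.3129069569131421 -0.7544719860855015
(np.float64(0.8847892016910324), 1.8837032837080385, array([ 0.5 ,  0.46, -0.64,  0.48,  0.  ,  0.19]), array([ 0.09,  0.61, -0.02,  0.94,  0.  ,  0.54]))
above t 20.95 [0.379  0.2906 0.12  ] gap 0.998 F [-0.22  0.29 -0.2 ]
False
down t 21.93 [0.3788 0.2911 0.0215] gap 1.002 F [-0.15  0.44  0.09]
grabbed t 22.57 [0.3784 0.291  0.0212] gap 0.155 F [-0.74 -0.86  3.15]
lifted t 23.57 [0.3777 0.2906 0.1223] gap 0.156 F [-0.21  0.23 -1.41]
over t 25.45 [0.6472 0.136  0.123 ] gap 0.155 F [-0.11  0.05 -0.84]
False
near t 26.23 [0.6482 0.1356 0.0654] gap 0.155 F [ 0.55 -0.33 -1.5 ]
True
seated? t 26.68 [0.6482 0.1357 0.0531] gap 0.152 F [-0.68 -1.04  5.13]
```

View pics/O_in.png

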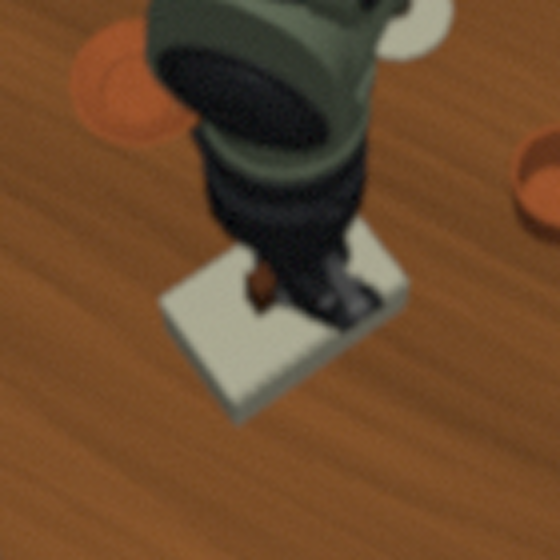

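The oblong lid is flush (crop, plate corners (160,300), (240,405), (408,285)), with contact at 53.1 mm against 53 mm expected. Last is the white small lid.

Run:
```python
from act import *
release('oblong')
k='small'
phi=choose(k,np.pi/2,.5)
pick(k,phi);carry(k,phi+.5)
place(k);snap('sm_in','scene',[*P['pot_small'][:2],.05])
```

```text
open t 27.42 [0.6475 0.1356 0.0521] gap 0.998 F [ 0.41 -0.5   0.62]
away t 28.15 [0.647  0.1355 0.1216] gap 1.001 F [-0.27  0.52  0.03]
(np.float64(0.09582750811042651), 1.5707963267948966, array([ 0.07,  0.45, -0.65,  0.47,  0.  ,  0.07]), array([ 0.53,  0.62, -0.  ,  0.95,  0.  ,  0.03]))
above t 28.93 [0.4606 0.1039 0.1202] gap 1.004 F [ 1.08 -0.95  0.81]
False
down t 29.91 [0.4598 0.1039 0.0214] gap 1.0 F [ 0.77  0.43 -0.85]
grabbed t 30.54 [0.4592 0.1039 0.0213] gap 0.192 F [-1.29  0.22  3.98]
lifted t 31.54 [0.4584 0.1038 0.1223] gap 0.193 F [ 0.35  0.25 -1.76]
over t 33.39 [0.5328 0.4007 0.123 ] gap 0.194 F [-0.37  0.26 -2.45]
False
near t 34.04 [0.5332 0.4014 0.0732] gap 0.197 F [ 0.93 -0.1  -1.2 ]
True
seated? t 34.48 [0.5334 0.4017 0.0617] gap 0.197 F [-0.72  0.16  4.76]
```

View pics/sm_in.png

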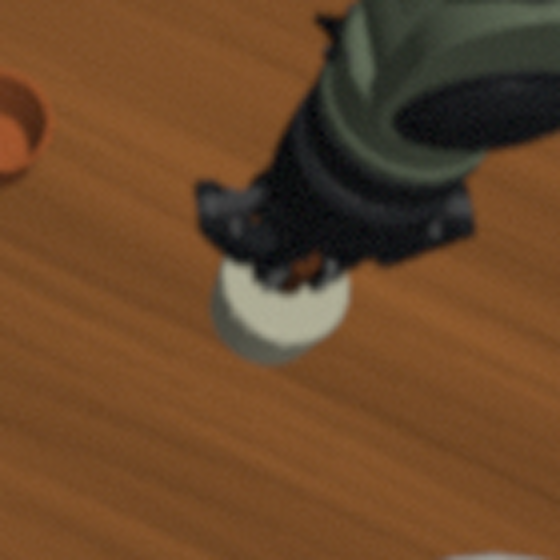

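Contact at 61.7 mm against 61 mm expected, and the lid looks flush (crop (285,300)). I'll release it, move the arm clear and check everything in both views.

Run:
```python
from act import *
release('small')
s=get_state()['position'];move_l([s[0],s[1],.2],velocity=.15)
set_joints([-1.372,.326,-.193,1.052,0,1.437]);log('home')
import fit
F={n:grab_frame(n) for n in ['scene','top']}
for k in ['small','large','square','oblong']:
    n='pot_'+k;p=P[n];fit.M[n]=(fit.M[n][0],fit.M[n][1]+.006)
    q,J,D=fit.fit(F,n,p[0],p[1],[p[3]],z0=fit.TOPZ[n]+.006)
    print('lidded',n,'moved mm',np.round((q[:2]-p[:2])*1e3,1),'plate top mm',round(q[2]*1e3,1),'exp',(fit.TOPZ[n]+.006)*1e3,'dyaw',round(q[3]-p[3],3),'J',round(J,3))
    h={}
    for c in F:
        r=[d['centre'] for d in tip_of(c,f'lid_{k}_handle')]
        e=proj(F[c],[*p[:2],fit.TOPZ[n]+.030])
        r.sort(key=lambda v:np.linalg.norm(np.array(v)-e))
        if r: h[c]=r[0];print('   handle px off expected',c,np.round(np.array(r[0])-e,1))
    if len(h)==2: X,e=tri(F['top'],h['top'],F['scene'],h['scene']);print('   handle',np.round(X,4),'exp',np.round([*p[:2],fit.TOPZ[n]+.030],4))
for n,x in (('cup',[197.3,209]),('dish',[315,186.9])): print(n,[np.round(d['centre'],1) for d in tip_of('top',n)[:1]],x)
c=F['top']['img'][:,:,::-1]
b=lambda i,y0,y1,x0,x1:cv2.resize(i[y0:y1,x0:x1],(800,int(800*(y1-y0)/(x1-x0))),interpolation=cv2.INTER_CUBIC)
cv2.imwrite('pics/end_top.png',b(c,90,370,60,580));cv2.imwrite('pics/end_scene.png',b(F['scene']['img'][:,:,::-1],130,390,110,510))
```

```text
open t 35.2 [0.5325 0.4011 0.0605] gap 1.0 F [-0.02  0.2  -0.42]
away t 35.93 [0.5322 0.4009 0.1299] gap 1.0 F [-0.09  0.43 -0.57]
home t 39.98 [ 0.1804 -0.5194  0.2312] gap 1.001 F [-1.18  0.82 -0.21]
lidded pot_small moved mm [-0.1 -0.3] plate top mm 54.5 exp 54.0 dyaw 0.157 J 0.159
   handle px off expected scene [2.9 0.8]
   handle px off expected top [-0.6 -1.9]
   handle [0.5347 0.4041 0.081 ] exp [0.533  0.4013 0.078 ]
lidded pot_large moved mm [-0.2 -0.7] plate top mm 51.4 exp 49.99999999999999 dyaw 0.058 J 0.146
   handle px off expected scene [-0.5 -1.1]
   handle px off expected top [-2.9 -2.4]
   handle [ 0.631  -0.1376  0.0863] exp [ 0.6292 -0.1429  0.074 ]
lidded pot_square moved mm [-0.1  0.1] plate top mm 58.3 exp 56.0 dyaw -0.007 J 0.061
   handle px off expected scene [0.7 0. ]
   handle px off expected top [4.6 0. ]
   handle [ 0.5475 -0.3966  0.0778] exp [ 0.5488 -0.3915  0.08  ]
lidded pot_oblong moved mm [-0.2 -0.6] plate top mm 47.2 exp 46.0 dyaw 0.001 J 0.061
   handle px off expected top [ 2.4 -1.9]
cup [array([199.2, 208.1])] [197.3, 209]
dish [array([313.9, 187. ])] [315, 186.9]
```

View pics/end_top.png

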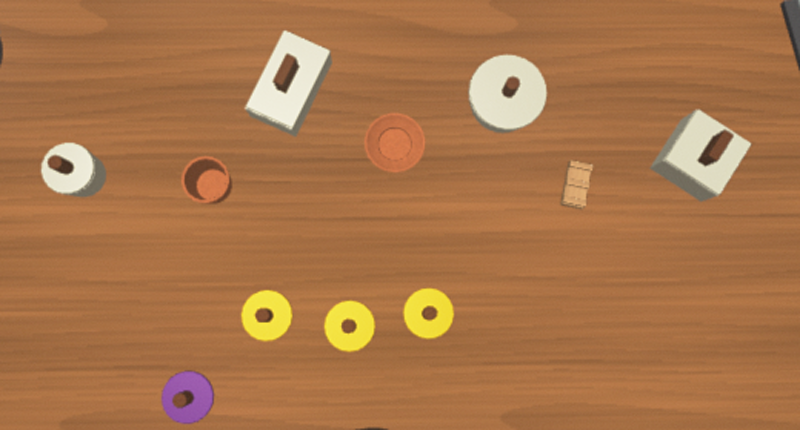

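View pics/end_scene.png

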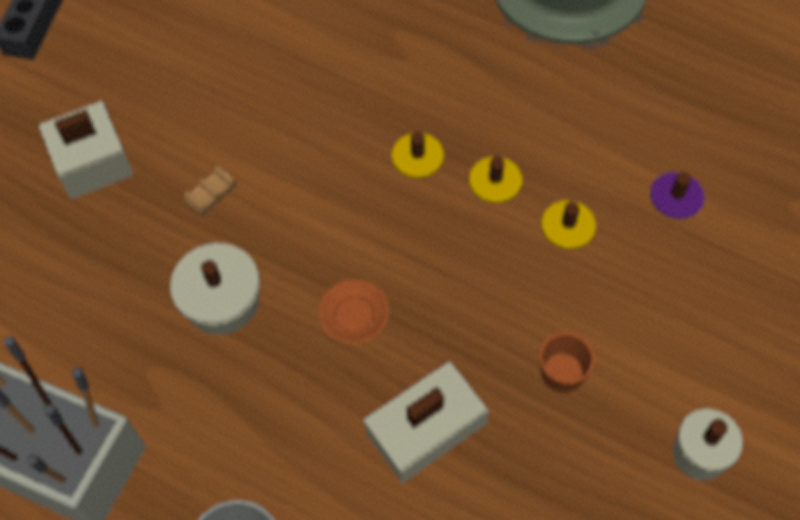

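Both views show all four lids flush on their pots: end_top (68,168), (288,80), (508,92) and (705,152). The cup (206,180), dish (395,143) and look-alikes haven't moved. The plate tops are within 2.3 mm of expected, so I'm handing in.

```bash
python3 -c "
from cell import *
sign_off();print(get_state()['clock'])"
```

```text
the job is handed in; nothing more can be done
the job is handed in; nothing more can be done
```

All four white lids are on their matching pots and the job is handed in, at about 40 s on the robot's clock. I found the lids and pots by fitting their outlines in both camera views. Each lid was then gripped by its handle, turned to its pot and lowered until it made contact. Touchdown came within 0.7 mm of the predicted seated height each time.

**What the last checks showed:**
- **Seating:** the plate tops measured 0.5–2.3 mm above nominal. The lidded outlines match the original pot positions within 1 mm and, for the square and oblong, within 0.01 rad.
- **Cup, dish and look-alikes:** the cup and dish are where they were to within about 2 px of detector noise. The purple and yellow look-alikes were left alone and look unmoved.

**Checks that failed or disagreed:**
- **Handle detector:** it put the large lid's point about 12 mm too high and 3–6 mm to the side for the large, small and square lids. It also missed the oblong handle in one view. I trusted the outline fits and contact heights over it.
- **Mask bug:** my first outline fit was about 6 mm low because a mask step shifted everything by one pixel. I fixed that before moving the arm.

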